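# Close the cake box and hold its air damper at the mark

## Robot

A 6-joint arm with a two-finger parallel gripper is mounted at the origin on a cart in front of the work surface, level with it; the furniture and walls round the work are solid. World frame = base frame: x ahead of the robot, y to its left, z up, the work surface at z = 0. Lengths are in m, angles in rad, forces in N, time in s.
With the tool pointing down it reaches from about 0.25 to 0.725 m from the base axis. Payload 4 kg.
Tool frame: the origin (TCP) lies on the centre line of the jaws, within the pads' length; the fingertips stand ahead of it and the grasp point (between the pads) lies 3 mm ahead of it (bot.tcp_to_tips is the z of the fingertips in the tool frame, in m); z points along the fingers, y is the line along which they close (so a half turn about z gives the same grasp; the last joint's range is limited). The gripper opens to 85 mm and grips with 20 to 120 N. Pads are 22 mm wide; open, the fingers measure 114 mm over their backs; the gripper's body (76 mm by 85 mm) begins 54 mm behind the grasp point. The pads swing forward as they close: fully open they stand 13 mm farther back than shut.
Start: joints at [-1.277, 0.241, 0.005, 1.335, 0, 1.571], TCP at [0.145, -0.479, 0.233] pointing down, gripper open.
Joint ranges: [-2.72, 2.72], [-1.05, 1.87], [-1.09, 1.28], [-1.99, 2.15], [-1.42, 1.44], [-3.14, 3.14]. Speed limits (rad/s): [2.79, 2.79, 3.14, 3.14, 3.14, 3.14].

## Interface

Orientations are given as a unit quaternion [x, y, z, w].
In Python, from workcell import telemetry, camera, camera_params, ticket, boxes_of, cut_out, spot_point, bot gives the robot as it stands.
- The arm moves only by the shell command python3 -m creep 'ROWS'. ROWS is text: rows parted by semicolons, each of 5 numbers parted by spaces: the opening, from 0 (shut) to 1 (fully open), then the shift along the tool's x, y, z in units of 150 mm (1.0 is 150 mm), then the turn about the tool's z in units of 180 degrees (1.0 is 180 degrees). In form: claw x y z turn; .... A call has 1 to 12 rows; each row is the pose to reach, as a shift and turn from the pose commanded when the call began, along the tool's axes at that moment, turning the shorter way round; what a row does not reach only later rows make up. A row lasts 1/8 s, in which the tool goes at most 62.5 mm and 10.7 degrees, less where a joint would pass 70% of its speed; a pose out of reach is approached as far as the arm can. A call with a number of a shift or a turn outside -1 to 1 is refused whole. A call with a gripper value outside its range is refused whole. The fingers move at their own pace and stop on an object; the grip force is fixed at half the most. Time passes only in rows, so rows that repeat a pose let the fingers close. It gives the time, the measured TCP pose, the force, the opening and the grip force at its end, in the units of the state.
- telemetry.get_obs(): the state, without advancing time (a new reading comes with each control period).
- camera(name): name is "side" or "top"; returns the picture (384x512x3 uint8, red, green, blue); there is no depth.
- camera_params(name): a dict with "camera_matrix" (3x3 intrinsics, pixels), "eye" and "attitude" of the camera in the world. Camera axes: x right, y down, z forward; pixel columns grow to the right and rows downward; lengths in m; the calibration is good to about 2 mm. A picture is of the moment at which its call begins. camera_params takes no time and is no camera call.
- ticket.job_done(): hands the job in; it is judged then, once.
Trained networks look in the newest picture that a camera, given by its name, has taken for a name from the list of things; names that differ only in an ending like _2 or _b are one class to them, and where a whole thing is asked for, a point or a joint stands for the part that bears it (a point fixed in the world has none). Each returns a list of dicts, best first, with "conf" (0 to 1); they miss things now and then, are a little off and sometimes report something else, mostly with a low value. They report only what shows in the picture. A call takes as long as a camera call.
- boxes_of(thing, camera): "at" ([x, y, z] in m, in world coordinates, good to about 4 mm: the middle of the surface that is visible of it).
- cut_out(thing, camera): "pixels" (384x512 bool, what is visible of it).
- spot_point(thing, camera): "at" ([x, y, z] in m, in world coordinates, good to about 4 mm: a listed point, or the origin of a listed thing).
The state is a dict: "clock": time; "joint_pos": joint angles; "joint_vel": joint speeds; "tau": joint torques, N m; "eef_pos": TCP position; "tool_rot": TCP orientation; "ft_force": force on the tool from outside, world axes, zero at the start; "ft_torque": the same for the moment, N m; "grip_width": finger opening in m; "grasp_force": force on a finger pad.
Only numpy, scipy, OpenCV 4.12 (cv2) and the standard library are available. Lean on these libraries where they do the work, as an engineer would, in place of code of your own. Each camera call takes 0.05 s, during which the arm holds its last target. There are 200 camera calls.

## Task

Flush the cake box with fresh air: first slide its flat cover fully shut over the compartment with the cakes, while the damper is still home. Then pull the spring-loaded damper slide out by its upright handle until its pointer stands level with the pointer of the small block-shaped rider on the rule, and finish still gripping the handle and holding it there (do not let go: the spring would pull it home). Leave the rider where it is clamped, and do not knock over or push about the stamp and the dye dish.

Things in the scene. Friction and masses are not known exactly. Their poses are not given: they have to be found in the camera images.
- purge_box: Low aluminium box, fixed, 160 (x) x 290 (y) mm, rail tops 60 mm high. Origin: centre of its underside, z up; front is -x, towards the robot. Left half (+y): open compartment with two cakes; right half: flat deck where the open cover is parked. A rule, 12 mm high, sticks out 87 mm from the front at y = +20 mm; the damper slide comes out of a slot in the front at y = +70 mm.
- cover_knob (a point): Round black knob, 22 mm across, 36 mm tall, at the centre of the steel cover (plate 148 x 138 x 5 mm). Origin: centre of its underside, on the cover's top, 56.5 mm above the bench; axes as the box. With the cover shut it is at x = 0, y = +70 mm in the box frame.
- cover (a joint): Slide of the flat cover, in m: 0 = fully shut over the cakes (end stop), grows as it is slid along the box's -y, up to 0.13 (compartment open). It stays where it is left; moves with about 1.5 N plus drag.
- damper: Damper slide, given by its upright handle: a grip plate 10 mm thick (box x), 44 mm wide (y), from 66 to 106 mm above the bench, on a stem. Origin: the plate's middle, 68 mm above the bench; axes as the box. Home: x = -105, y = +70 mm in the box frame; draws out along -x by at most 75 mm. Its spring pulls back with 3 N at home, 0.9 N more per 10 mm, and returns it home when let go.
- damper_pointer (a point): Tip of the thin upright pointer blade at the damper slide's right side, 35 mm above the bench; it moves with the slide along the box's x, at y = +36 mm in the box frame. At home it is at x = -95 mm.
- rider_pointer (a point): Tip of the thin upright pointer blade on the small block-shaped rider (16 x 22 mm), which is clamped somewhere on the rule, 35 mm above the bench, at y = +26 mm in the box frame. This is the mark: the two blades are level when both tips have the same x in the box frame. Axes as the box.
- rider (a joint): Place of the clamped rider along the rule, in m: equal to how far the damper must be drawn from home for the two pointers to be level (0.025 to 0.055). It must stay as it is.
- stamp_a: Wooden flower stamp standing on the bench near the front edge at the left, 27 mm across, 77 mm tall; bystander. Origin: centre of its underside.
- dye_dish: Small round dish, 72 mm across, 25 mm high, on the bench in front of the right half of the box; bystander. Origin: centre of its underside.

How it is judged:
On the way:
1. the cover is fully shut while the damper is still home (value of joint cover below 0.004 m and x of damper in the frame of purge_box above -0.111 m), for 0.2 s.
At the end, for the whole second after the job is handed in: The cover is shut to within 5 mm; the damper's pointer is level with the rider's pointer to within 5 mm, at rest, the fingers still holding the handle (more than 2 N on it); the rider is within 3 mm of where it was (value of joint cover below 0.005 m and x of damper_pointer in the frame of rider_pointer between -0.005 and 0.005 m and linear speed of damper below 0.01 m/s and contact force between the fingers and damper above 2 N and distance of rider_pointer from where it was at the start of the episode below 0.003 m); the arm keeps its last pose, push and grip.
It fails at once if the damper is drawn (over 15 mm) while the cover is open by more than 10 mm (x of damper in the frame of purge_box below -0.12 m and value of joint cover above 0.01 m).
It fails at once if the rider is shifted by more than 4 mm (distance of rider_pointer from where it was at the start of the episode above 0.004 m).
It fails at once if the stamp or the dye dish is pushed by more than 30 mm or tipped over (distance of any of stamp_a, dye_dish from where it was at the start of the episode above 0.03 m or angle between any of stamp_a, dye_dish's own z axis and vertical above 0.5 rad).
It also fails if it takes over 48 s, if anything falls off the work surface, if the arm or the gripper's body presses on something with over 40 N, if the wrist force passes 120 N, or if a joint passes its speed limit or range.

## Working session

There is one attempt and no reset: what is moved stays moved. The work goes in short steps, Python scripts to look and compute and a shell command to move; the robot and the scene stay as the last step left them, time stands still between calls to the robot, and variables do not carry over. Pictures are saved under pics/ and viewed, at most 10 in all, crops included, and the job is handed in when it is done.

```bash
mkdir -p pics; ls; cat > h.py <<'E'
import numpy as np, cv2
from workcell import telemetry, camera, camera_params, ticket, boxes_of, cut_out, spot_point, bot
from scipy.spatial.transform import Rotation as R
def proj(p,cam):
    c=camera_params(cam);A=np.array(c["attitude"]);Rm=R.from_quat(A).as_matrix() if A.size==4 else A
    q=np.array(c["camera_matrix"])@(Rm.T@(np.array(p)-c["eye"]));return q[:2]/q[2]
def ray(uv,cam):
    c=camera_params(cam);A=np.array(c["attitude"]);Rm=R.from_quat(A).as_matrix() if A.size==4 else A
    return np.array(c["eye"]),Rm@np.linalg.solve(np.array(c["camera_matrix"]),[uv[0],uv[1],1])
def atz(uv,cam,z):
    e,d=ray(uv,cam);return e+d*(z-e[2])/d[2]
def save(cam,n):
    im=camera(cam);cv2.imwrite(f"pics/{n}.png",im[:,:,::-1]);return im
E
python3 - <<'E'
from h import *
np.set_printoptions(precision=4,suppress=True)
for c in("side","top"):
    save(c,c+"0");print(c,camera_params(c))
    for t in["purge_box","cover_knob","damper","damper_pointer","rider_pointer","stamp_a","dye_dish"]:
        print(t,[(np.round(d["at"],4),round(d["conf"],2)) for d in spot_point(t,c)[:2]])
o=telemetry.get_obs();print(o,bot.tcp_to_tips)
E
```

```text
pics
side {'camera_matrix': array([[395.4975,   0.    , 253.0714],
       [  0.    , 395.4975, 184.5942],
       [  0.    ,   0.    ,   1.    ]]), 'eye': array([ 0.2961, -0.8248,  0.4725]), 'attitude': array([ 0.8415, -0.1306,  0.0742, -0.519 ])}
purge_box [(array([ 0.6205, -0.2251, -0.0023]), 0.61)]
cover_knob [(array([ 0.6208, -0.2381,  0.0533]), 0.57)]
damper []
damper_pointer [(array([ 0.5238, -0.1973,  0.0382]), 0.81)]
rider_pointer []
stamp_a [(array([0.3923, 0.1101, 0.0002]), 0.66)]
dye_dish [(array([ 0.4871, -0.3395,  0.002 ]), 0.88)]
top {'camera_matrix': array([[352.8983,   0.    , 262.7272],
       [  0.    , 352.8983, 189.6716],
       [  0.    ,   0.    ,   1.    ]]), 'eye': array([ 0.3797, -0.1187,  0.9034]), 'attitude': array([-0.6993,  0.7108, -0.0532,  0.0539])}
purge_box [(array([ 0.6186, -0.2212,  0.0015]), 0.66), (array([ 0.5042, -0.1677,  0.0664]), 0.28)]
cover_knob [(array([ 0.6227, -0.241 ,  0.0596]), 0.81), (array([ 0.6213, -0.2245,  0.0025]), 0.6)]
damper [(array([ 0.5032, -0.1678,  0.0672]), 0.56)]
damper_pointer [(array([ 0.5242, -0.1961,  0.0348]), 0.64)]
rider_pointer [(array([ 0.4811, -0.2171,  0.0336]), 0.57)]
stamp_a [(array([0.3956, 0.1132, 0.0026]), 0.61)]
dye_dish [(array([ 0.4898, -0.3369,  0.0047]), 0.94), (array([ 0.4792, -0.2178,  0.0343]), 0.34)]
{'clock': 0.8, 'joint_pos': array([-1.277 ,  0.2406,  0.005 ,  1.3352, -0.0001,  1.5708]), 'joint_vel': array([ 0.0006,  0.0006, -0.0001,  0.0013,  0.0004,  0.0014]), 'tau': array([  0.0015, -37.2148,  25.2681,   0.0009,   0.0002,  -0.    ]), 'eef_pos': array([ 0.1448, -0.4786,  0.2325]), 'tool_rot': array([ 0.9892,  0.1464, -0.    ,  0.    ]), 'ft_force': array([ 0.035 , -0.3715,  0.1949]), 'ft_torque': array([-0.0136, -0.0144,  0.0211]), 'grasp_force': 0.0, 'grip_width': 0.08514223033473836} 0.022
```

```bash
python3 - <<'E'
import cv2
a=cv2.imread("pics/top0.png");cv2.imwrite("pics/top0c.png",cv2.resize(a[60:310,180:430],(600,600),interpolation=2))
a=cv2.imread("pics/side0.png");cv2.imwrite("pics/side0c.png",cv2.resize(a,(800,600),interpolation=2))
E
```

```text
(no output)
```

View pics/top0c.png

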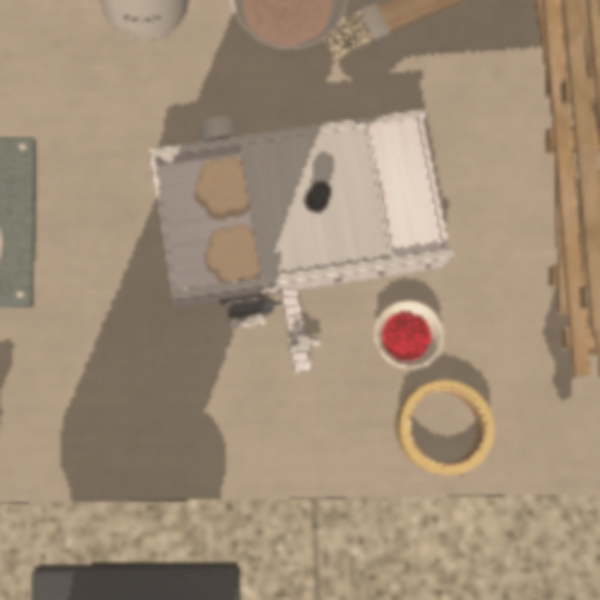

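View pics/side0c.png

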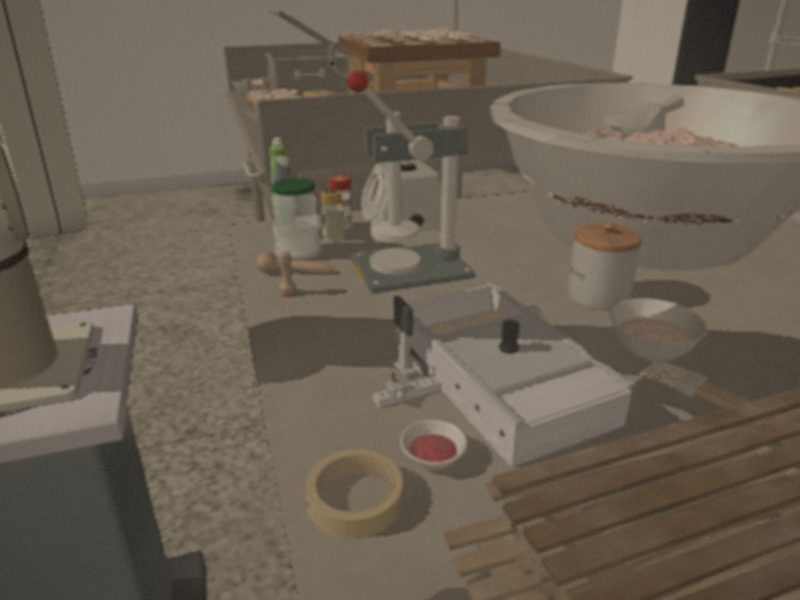

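```bash
cat > pose.py <<'E'
from h import *
from scipy.optimize import least_squares
np.set_printoptions(precision=4,suppress=True)
T=["purge_box","damper","damper_pointer","rider_pointer","cover_knob","stamp_a","dye_dish"]
M={"purge_box":[0,0],"damper":[-.105,.07],"damper_pointer":[-.095,.036]}
def measure(n=3):
    D={t:[] for t in T}
    for k in range(n):
        for c in("side","top"):
            camera(c)
            for t in T:
                for d in spot_point(t,c)[:1]:
                    if d["conf"]>.4:D[t].append(d["at"])
    return {t:(np.median(v,0),len(v),np.std(v,0)) for t,v in D.items() if v}
E
python3 - <<'E'
from pose import *
m=measure()
for t in m:print(t,*m[t])
crop=lambda u,v:(180+u*250/600,60+v*250/600)
C=[(crop(172,303),(-.08,.145)),(crop(450,258),(-.08,-.145)),(crop(155,150),(.08,.145)),(crop(425,113),(.08,-.145))]
cw=[atz(uv,"top",.06)[:2] for uv,_ in C]; print(np.array(cw))
P=[(m[t][0][:2],M[t],1) for t in M if t in m]+[(w,b,1) for w,(_,b) in zip(cw,C)]+[(m["rider_pointer"][0][:2],None,1)]
def f(x):
    c,s=np.cos(x[2]),np.sin(x[2]);Rm=np.array([[c,-s],[s,c]]);r=[]
    for w,b,_ in P:
        if b is None:r.append((Rm.T@(w-x[:2]))[1]-.026)
        else:r+=list(x[:2]+Rm@np.array(b)-w)
    return np.array(r)
s=least_squares(f,[.62,-.22,.15],loss="soft_l1",f_scale=.004);print(s.x,np.degrees(s.x[2]));print(f(s.x)*1e3)
x=s.x;c,sn=np.cos(x[2]),np.sin(x[2]);Rm=np.array([[c,-sn],[sn,c]])
for t in("cover_knob","rider_pointer","damper_pointer","damper"):print(t,Rm.T@(m[t][0][:2]-x[:2]))
# two-view knob, handle heights via masks
for t in("cover_knob","damper"):
    for cam in("top","side"):
        q=cut_out(t,cam)
        for d in q[:1]:
            ys,xs=np.nonzero(d["pixels"]);print(t,cam,d["conf"],len(xs),xs.mean(),ys.mean(),xs.min(),xs.max(),ys.min(),ys.max())
# overlay
S=2.4
im=cv2.resize(cv2.imread("pics/top0.png")[60:310,180:430],(600,600),interpolation=2)
W=lambda b,z:tuple(int(v) for v in (proj([*(x[:2]+Rm@np.array(b)),z],"top")-[180,60])*2.4)
q=[(-.08,.145),(-.08,-.145),(.08,-.145),(.08,.145)]
cv2.polylines(im,[np.array([W(b,.06) for b in q])],1,(0,255,0));
h=[(-.11,.092),(-.11,.048),(-.1,.048),(-.1,.092)];cv2.polylines(im,[np.array([W(b,.106) for b in h])],1,(0,0,255))
cv2.circle(im,W(Rm.T@(m["cover_knob"][0][:2]-x[:2]),.092),3,(255,0,0),-1)
cv2.circle(im,W((-.095,.036),.035),2,(255,0,255),-1);cv2.circle(im,W(Rm.T@(m["rider_pointer"][0][:2]-x[:2]),.035),2,(255,255,0),-1)
cv2.imwrite("pics/ov.png",im[100:400,130:480].repeat(2,0).repeat(2,1)[:600,:700])
np.save("pose.npy",x)
E
```

```text
purge_box [ 0.6189 -0.224  -0.0017] 6 [0.002  0.0013 0.0019]
damper [ 0.5057 -0.1665  0.0682] 6 [0.0017 0.0018 0.0014]
damper_pointer [ 0.5228 -0.1986  0.0361] 6 [0.0016 0.001  0.0015]
rider_pointer [ 0.4788 -0.2147  0.0333] 6 [0.0023 0.0008 0.0011]
cover_knob [ 0.6224 -0.24    0.0558] 6 [0.0012 0.0006 0.0016]
stamp_a [0.3954 0.1099 0.0019] 6 [0.0017 0.0015 0.0018]
dye_dish [ 0.4868 -0.337   0.0011] 6 [0.0012 0.0013 0.0018]
[[ 0.5174 -0.0923]
 [ 0.5591 -0.3754]
 [ 0.6786 -0.0766]
 [ 0.714  -0.3588]]
[ 0.6183 -0.2243  0.1236] 7.083219078741214
[-0.6121 -0.2036 -0.2925 -1.2354 -3.1763 -1.6428  3.5805  2.1074 -2.2922
 -2.6     1.2338  6.0557  1.5559  0.4981  0.6252]
cover_knob [ 0.0021 -0.0162]
rider_pointer [-0.1372  0.0266]
damper_pointer [-0.0916  0.0372]
damper [-0.1046  0.0712]
cover_knob top 0.71 3054 311.07236411263915 143.20825147347742 280 343 113 173
cover_knob side 0.91 2820 328.2804964539007 225.06666666666666 281 378 200 251
damper top 0.69 674 350.1557863501484 198.99109792284867 336 365 185 213
damper side 0.58 554 259.3393501805054 215.89169675090253 252 271 189 239
```

View pics/ov.png

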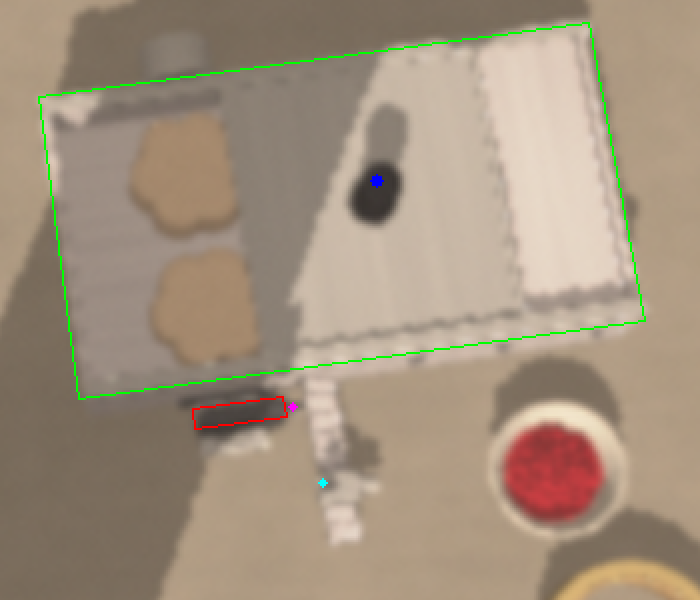

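```bash
cat >> pose.py <<'E'
X=np.load("pose.npy")
def b2w(b):
    c,s=np.cos(X[2]),np.sin(X[2]);return X[:2]+np.array([[c,-s],[s,c]])@np.array(b)
def w2b(w):
    c,s=np.cos(X[2]),np.sin(X[2]);return np.array([[c,s],[-s,c]])@(np.array(w)[:2]-X[:2])
def rows(target,heading=None):
    "units of the shift from the measured pose to target (world), and turn to tool-x heading"
    o=telemetry.get_obs();Rt=R.from_quat(o["tool_rot"]).as_matrix()
    h=np.arctan2(Rt[1,0],Rt[0,0]);d=Rt.T@(np.array(target)-o["eef_pos"])/.15
    t=0 if heading is None else -((heading-h+np.pi)%(2*np.pi)-np.pi)/np.pi
    return np.round(np.r_[d,t],4)
E
python3 - <<'E'
from pose import *
k=[.0005,-.0162];print(b2w(k))
print(rows([*b2w(k),.2325],X[2]),rows([*b2w(k),.092],X[2]))
E
```

```text
[ 0.6208 -0.2403]
[ 3.4974 -0.6017  0.0001  0.0542] [ 3.4974 -0.6018  0.9368  0.0542]
```

```bash
python3 -m creep '1 0.33 -0.07 0 0;1 0.67 -0.14 0 0;1 1 -0.2 0 0' && python3 -m creep '1 0.33 -0.07 0 0;1 0.67 -0.14 0 0;1 1 -0.2 0 0' && python3 -m creep '1 0.33 -0.07 0 0;1 0.67 -0.14 0 0;1 1 -0.2 0 0;1 1 -0.2 0 0;1 1 -0.2 0 0'
python3 -c "
from pose import *
k=[.0005,-.0162];print(rows([*b2w(k),.2325],X[2]),rows([*b2w(k),.092],X[2]))"
```

```text
clock: 3.78
eef_pos: [0.2808, -0.4057, 0.2326]
tool_rot: [0.989, 0.146, 0.0, 0.0]
ft_force: [0.8, -1.4, -0.6]
grip_width: 0.0853
grasp_force: 0.0
clock: 4.15
eef_pos: [0.416, -0.3333, 0.2326]
tool_rot: [0.989, 0.146, 0.0, 0.0]
ft_force: [0.2, -1.9, 0.2]
grip_width: 0.0856
grasp_force: 0.0
clock: 4.78
eef_pos: [0.5491, -0.262, 0.232]
tool_rot: [0.989, 0.147, -0.001, -0.0]
ft_force: [-0.2, 0.1, -0.0]
grip_width: 0.0856
grasp_force: 0.0
[ 0.4996 -0.0001 -0.0036  0.0543] [0.5008 0.0004 0.933  0.0543]
```

```bash
python3 -m creep '1 0.25 0 0 0.027;1 0.5 0 0.1 0.054;1 0.5 0 0.35 0.054;1 0.5 0 0.6 0.054;1 0.5 0 0.75 0.054;1 0.5 0 0.85 0.054;1 0.5 0 0.93 0.054;1 0.5 0 0.93 0.054' && python3 -m creep '0.5 0 0 0 0;0.2 0 0 0 0;0.05 0 0 0 0;0.05 0 0 0 0;0.05 0 0 0 0;0.05 0 0 0 0'
python3 -c "
from pose import *
o=telemetry.get_obs();print(o['clock'],w2b(o['eef_pos']),rows([*b2w([.0005,.07]),.092],X[2]))"
```

```text
clock: 5.78
eef_pos: [0.6206, -0.2407, 0.0926]
tool_rot: [0.998, 0.062, -0.0, -0.0]
ft_force: [0.4, 0.0, 1.2]
grip_width: 0.0854
grasp_force: 0.0
clock: 6.52
eef_pos: [0.6219, -0.2405, 0.094]
tool_rot: [0.998, 0.062, 0.001, 0.0]
ft_force: [0.1, 0.4, 5.2]
grip_width: 0.0044
grasp_force: 2.6
6.525 [ 0.0016 -0.0165] [-0.007  -0.577   0.013   0.0002]
```

```bash
python3 - <<'E'
from pose import *
a=save("side","s1");b=save("top","t1")
A=cv2.resize(a[150:300,240:400],(400,375))[:,:,::-1];B=cv2.resize(b[90:240,240:400],(400,375))[:,:,::-1]
cv2.imwrite("pics/c1.png",np.hstack([A,B]))
for c in("side","top"):
  for t in("cover_knob",):print([(d["at"],d["conf"]) for d in spot_point(t,c)[:2]])
E
```

```text
[([0.622, -0.2376, 0.0527], 0.93)]
[]
```

View pics/c1.png

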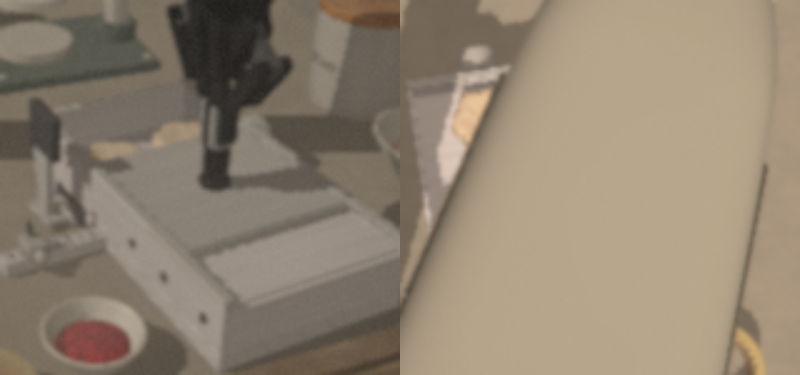

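```bash
python3 - <<'E'
from pose import *
o=telemetry.get_obs();print(o["clock"],o["grip_width"],o["grasp_force"],o["ft_force"])
p=o["eef_pos"]
a=cv2.imread("pics/s1.png");b=cv2.imread("pics/side0.png")
S=8;out=[]
for im in(b,a):
    c=cv2.resize(im[180:255,300:350],(400,600),interpolation=cv2.INTER_CUBIC)
    for z,col in((.0565,(0,255,0)),(.072,(0,0,255)),(.0925,(255,255,0)),(.109,(255,0,255))):
        u=proj([p[0],p[1],z],"side");q=tuple(int(v) for v in((u-[300,180])*8));cv2.circle(c,q,4,col,-1);print(z,u)
    out.append(np.clip(c.astype(float)*1.5,0,255))
cv2.imwrite("pics/c2.png",np.hstack(out))
E
```

```text
6.725 0.0040340736861644326 2.7179085463285446 [-0.2763  0.3517  5.0477]
0.0565 [325.9276 223.248 ]
0.072 [326.508  216.4391]
0.0925 [327.2921 207.2406]
0.109 [327.9372 199.6719]
0.0565 [325.9276 223.248 ]
0.072 [326.508  216.4391]
0.0925 [327.2921 207.2406]
0.109 [327.9372 199.6719][ WARN:0@0.861] global loadsave.cpp:1063 imwrite_ Unsupported depth image for selected encoder is fallbacked to CV_8U.
```

View pics/c2.png

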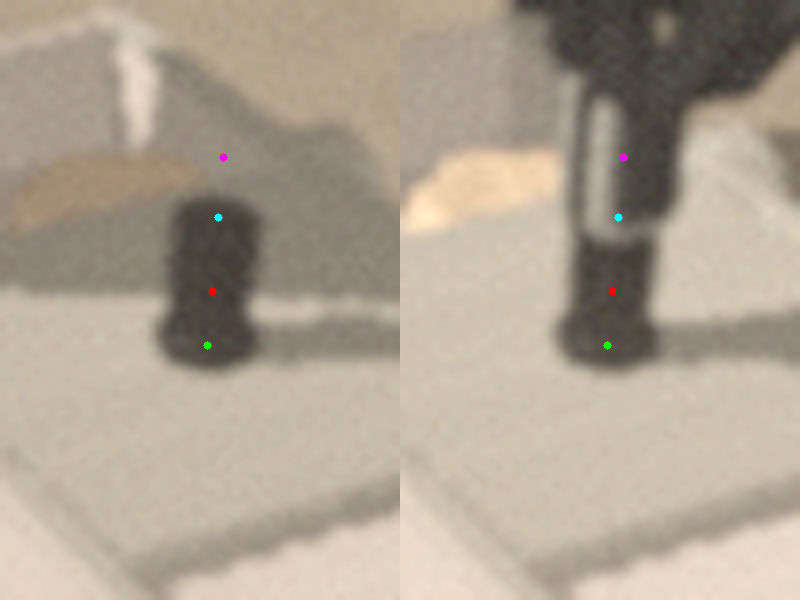

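```bash
python3 -m creep '0.05 0 0 -0.1 0;1 0 0 -0.1 0;1 0 0 -0.1 0;1 0 0 -0.1 0;1 0 0 -0.1 0' ; python3 - <<'E'
from pose import *
a=save("side","s2");o=telemetry.get_obs();p=o["eef_pos"];print(o["clock"],p,o["ft_force"],o["grip_width"])
yb=np.array([-np.sin(X[2]),np.cos(X[2]),0])
u0=np.array([270,150]);c=cv2.resize(a[150:250,270:390],(720,600),interpolation=cv2.INTER_CUBIC)[:,:,::-1].astype(float)*1.4
c=np.clip(c,0,255).astype(np.uint8)
for s in(-.0425,.0425):
    for dz,col in((0,(0,255,0)),(.009,(255,255,0)),(.022,(0,0,255))):
        q=tuple(int(v) for v in((proj(p+s*yb-[0,0,dz],"side")-u0)*6));cv2.circle(c,q,4,col,-1)
cv2.imwrite("pics/c3.png",c)
E
```

```text
clock: 7.35
eef_pos: [0.621, -0.2403, 0.1075]
tool_rot: [0.998, 0.062, -0.0, -0.0]
ft_force: [-0.1, 0.7, -0.5]
grip_width: 0.0765
grasp_force: 0.0
7.4 [ 0.621  -0.2403  0.1076] [ 0.6685 -0.9009 -0.7168] 0.08234510972798725
```

View pics/c3.png

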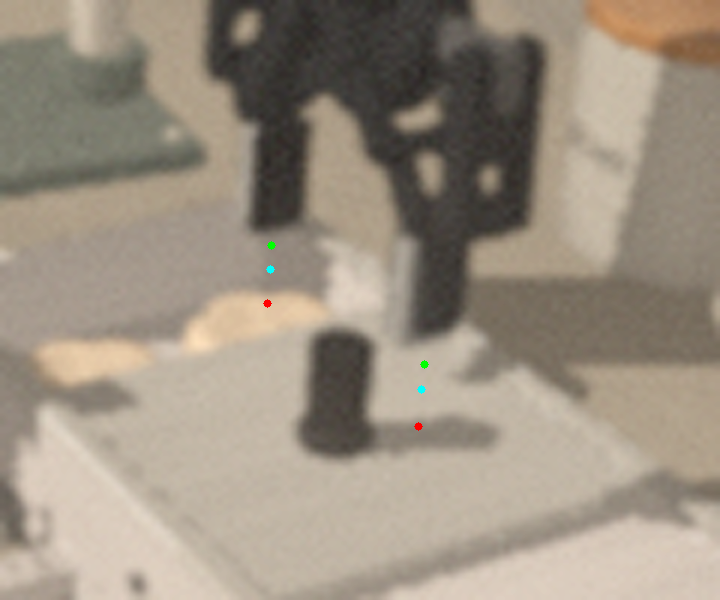

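```bash
python3 -m creep '1 0 0 0.1 0;1 0 0 0.2 0;1 0 0 0.25 0;1 0 0 0.25 0' && python3 -m creep '0.2 0 0 0 0;0.1 0 0 0 0;0.1 0 0 0 0;0.1 0 0 0 0;0.1 0 0 0 0;0.1 0 0 0 0'
python3 -c "
from pose import *
o=telemetry.get_obs();print(o['clock'],w2b(o['eef_pos']),rows([*b2w([.0005,.07]),.072],X[2]))"
```

```text
clock: 7.9
eef_pos: [0.6204, -0.24, 0.0689]
tool_rot: [0.998, 0.062, -0.001, -0.001]
ft_force: [-0.2, -0.7, 0.3]
grip_width: 0.0855
grasp_force: 0.0
clock: 8.65
eef_pos: [0.6215, -0.2405, 0.0712]
tool_rot: [0.998, 0.062, 0.0, 0.0]
ft_force: [-1.3, 0.5, 4.6]
grip_width: 0.0186
grasp_force: 58.6
8.65 [ 0.0012 -0.0165] [-0.0041 -0.5766 -0.0056  0.0002]
```

```bash
python3 -m creep '0.1 0 -0.1 0 0;0.1 0 -0.2 0 0;0.1 0 -0.3 0 0;0.1 0 -0.4 0 0;0.1 0 -0.48 0 0;0.1 0 -0.54 0 0;0.1 0 -0.54 0 0' && python3 -m creep '0.1 0 -0.015 0 0;0.1 0 -0.03 0 0;0.1 0 -0.03 0 0'
python3 -c "
from pose import *
o=telemetry.get_obs();print(o['clock'],w2b(o['eef_pos']))"
```

```text
clock: 9.52
eef_pos: [0.6102, -0.1581, 0.0711]
tool_rot: [0.998, 0.063, -0.001, -0.0]
ft_force: [-2.6, 1.2, 6.7]
grip_width: 0.0189
grasp_force: 59.7
clock: 9.9
eef_pos: [0.6097, -0.1548, 0.0711]
tool_rot: [0.998, 0.062, -0.001, 0.0]
ft_force: [-3.7, -0.1, 6.8]
grip_width: 0.0185
grasp_force: 59.7
9.9 [0.0001 0.07  ]
```

```bash
python3 -m creep '0.1 0 -0.015 0 0;0.1 0 -0.025 0 0;0.1 0 -0.025 0 0' && python3 -m creep '0.1 0 -0.01 0 0;0.1 0 -0.02 0 0;0.1 0 -0.02 0 0'
python3 -c "
from pose import *
o=telemetry.get_obs();print(o['clock'],w2b(o['eef_pos']))"
```

```text
clock: 10.28
eef_pos: [0.6096, -0.1534, 0.0712]
tool_rot: [0.998, 0.061, -0.0, 0.002]
ft_force: [-3.0, -6.9, 6.0]
grip_width: 0.0185
grasp_force: 59.6
clock: 10.65
eef_pos: [0.6096, -0.1533, 0.0712]
tool_rot: [0.998, 0.06, -0.0, 0.005]
ft_force: [-1.8, -13.4, 3.1]
grip_width: 0.0181
grasp_force: 59.6
10.65 [0.0001 0.0714]
```

```bash
python3 -m creep '0.5 0 0 0 0;1 0 0 0 0;1 0 0 0 0;1 0 0 0 0;1 0 0 -0.2 0;1 0 0 -0.45 0;1 0 0 -0.65 0;1 0 0 -0.65 0'
python3 - <<'E'
from pose import *
a=save("side","s3")
for t in("cover_knob","damper","damper_pointer"):
  for c in("side","top"):
    if c=="top" and t=="cover_knob":camera("top")
    print(t,c,[(w2b(d["at"]),d["at"][2],d["conf"]) for d in spot_point(t,c)[:1]])
h=X[2]-np.pi/2
print(rows([*b2w([-.105,.07]),.16],h),rows([*b2w([-.105,.07]),.078],h))
cv2.imwrite("pics/c4.png",cv2.resize(a[150:300,220:420],(800,600),interpolation=2)[:,:,::-1])
E
```

```text
clock: 11.65
eef_pos: [0.6119, -0.1491, 0.1714]
tool_rot: [0.998, 0.062, 0.003, 0.001]
ft_force: [-0.3, -0.1, -0.5]
grip_width: 0.0858
grasp_force: 0.0
cover_knob side [(array([0.0031, 0.0702]), 0.0533, 0.77)]
cover_knob top []
damper side [(array([-0.0997,  0.0706]), 0.0669, 0.58)]
damper top []
damper_pointer side [(array([-0.0887,  0.0322]), 0.039, 0.62)]
damper_pointer top []
[-0.702   0.0404  0.0466  0.5002] [-0.7009  0.0408  0.5933  0.5002]
```

View pics/c4.png

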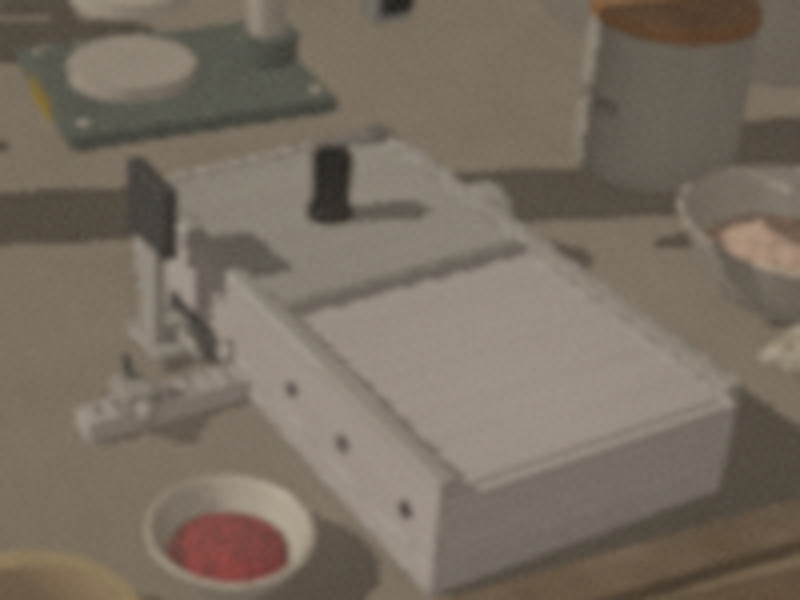

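The picture shows the cover shut, with the knob at crop (330,185). The damper handle is at home at (152,208), and the rider and its blade stand on the rule near (128,370). Next I go to the handle.

```bash
python3 -m creep '1 -0.1 0 0 0.059;1 -0.2 0 0 0.118;1 -0.3 0 0 0.177;1 -0.4 0 0 0.236;1 -0.5 0 0 0.295;1 -0.6 0.02 0 0.354;1 -0.7 0.04 0 0.413;1 -0.7 0.04 0 0.472;1 -0.7 0.04 0 0.5;1 -0.7 0.04 0 0.5;1 -0.7 0.04 0 0.5'
python3 - <<'E'
from pose import *
h=X[2]-np.pi/2
print(rows([*b2w([-.105,.07]),.078],h))
E
```

```text
clock: 13.42
eef_pos: [0.3645, -0.3067, 0.1682]
tool_rot: [0.902, -0.413, 0.024, -0.122]
ft_force: [-0.8, -0.4, -0.2]
grip_width: 0.0851
grasp_force: 0.0
[-0.0428 -1.1336  0.9038  0.1895]
```

```bash
python3 -m creep '1 0 0 0 0;1 0 0 0 0'
python3 - <<'E'
from pose import *
o=telemetry.get_obs();print(o["joint_pos"],o["joint_vel"],R.from_quat(o["tool_rot"]).as_matrix())
h=X[2]-np.pi/2
print(rows([*b2w([-.105,.07]),.16],h))
E
```

```text
clock: 13.68
eef_pos: [0.3657, -0.3062, 0.1686]
tool_rot: [0.903, -0.412, 0.024, -0.122]
ft_force: [0.4, 0.3, 0.2]
grip_width: 0.0852
grasp_force: 0.0
[-0.8501  0.2747 -0.1467  1.2073  0.2428  3.1406] [ 0.0191  0.0027  0.0071  0.0013 -0.0016  0.0002] [[ 0.6595 -0.7378  0.1436]
 [-0.7495 -0.6308  0.2008]
 [-0.0576 -0.2401 -0.969 ]]
[-0.074  -1.2562  0.3745  0.1904]
```

```bash
python3 -m creep '1 0 0 0 -0.05;1 0 0 0 -0.1;1 0 0 0 -0.15;1 0 0 0 -0.2;1 0 0 0 -0.25;1 0 0 0 -0.3;1 0 0 0 -0.3;1 0 0 0 -0.3'
python3 - <<'E'
from pose import *
o=telemetry.get_obs();print(o["joint_pos"],R.from_quat(o["tool_rot"]).as_matrix())
E
```

```text
clock: 14.68
eef_pos: [0.3658, -0.3059, 0.1685]
tool_rot: [0.991, 0.042, 0.076, -0.098]
ft_force: [0.3, -0.7, 0.4]
grip_width: 0.0854
grasp_force: 0.0
[-0.8493  0.2747 -0.1467  1.2075  0.2426  2.2003] [[ 0.9848  0.0985  0.1431]
 [ 0.0685 -0.9772  0.201 ]
 [ 0.1597 -0.1881 -0.9691]]
```

```bash
cat >> pose.py <<'E'
def tilted(b,z,back=.015):
    "shift units and turn to put the pads' middle over box point b, tcp at height z, closing along box x, tilt kept"
    o=telemetry.get_obs();Rt=R.from_quat(o["tool_rot"]).as_matrix();tz=Rt[:,2]
    by=np.array([-np.sin(X[2]),np.cos(X[2]),0]);y=np.cross(tz,by);y/=np.linalg.norm(y)
    a=np.arctan2(-Rt[:,0]@y,Rt[:,1]@y)
    p=np.array([*b2w(b),z]);p[:2]+=back*tz[:2]
    return np.round(np.r_[Rt.T@(p-o["eef_pos"])/.15,a/np.pi],3)
E
python3 -c "
from pose import *
print(tilted([-.105,.07],.155),tilted([-.105,.07],.0765),w2b(telemetry.get_obs()['eef_pos']))"
```

```text
[ 0.981 -0.81   0.412 -0.517] [ 0.897 -0.711  0.919 -0.517] [-0.2606 -0.0499]
```

```bash
python3 -m creep '1 0.12 -0.1 0.05 -0.058;1 0.24 -0.2 0.1 -0.116;1 0.36 -0.3 0.15 -0.174;1 0.48 -0.4 0.2 -0.232;1 0.6 -0.5 0.25 -0.29;1 0.72 -0.6 0.3 -0.348;1 0.84 -0.7 0.35 -0.406;1 0.98 -0.81 0.41 -0.464;1 0.98 -0.81 0.41 -0.517;1 0.98 -0.81 0.41 -0.517;1 0.98 -0.81 0.41 -0.517'
python3 -c "
from pose import *
o=telemetry.get_obs();print(o['joint_pos'],R.from_quat(o['tool_rot']).as_matrix()[:,2])
print(tilted([-.105,.07],.155),tilted([-.105,.07],.0765),w2b(telemetry.get_obs()['eef_pos']))"
```

```text
clock: 16.05
eef_pos: [0.5067, -0.165, 0.1553]
tool_rot: [0.652, 0.748, 0.124, -0.012]
ft_force: [-0.2, 1.0, -0.1]
grip_width: 0.0854
grasp_force: 0.0
[-0.4533  0.3171 -0.1238  1.0877  0.2457  0.9866] [ 0.1433  0.2008 -0.9691]
[ 0.001  0.006  0.003 -0.001] [-0.093 -0.083  0.51  -0.001] [-0.1034  0.0725]
```

```bash
python3 -m creep '1 -0.03 -0.03 0.16 0;1 -0.04 -0.035 0.22 0;1 -0.04 -0.035 0.22 0'; python3 - <<'E'
from pose import *
a=save("side","s5");print(tilted([-.105,.07],.0765))
cv2.imwrite("pics/c5.png",np.clip(cv2.resize(a[130:280,200:400],(800,600),interpolation=2)[:,:,::-1]*1.3,0,255).astype(np.uint8))
E
```

```text
clock: 16.42
eef_pos: [0.5067, -0.1647, 0.1207]
tool_rot: [0.652, 0.748, 0.124, -0.013]
ft_force: [0.3, 0.2, 0.4]
grip_width: 0.0856
grasp_force: 0.0
[-0.053 -0.048  0.291 -0.   ]
```

View pics/c5.png

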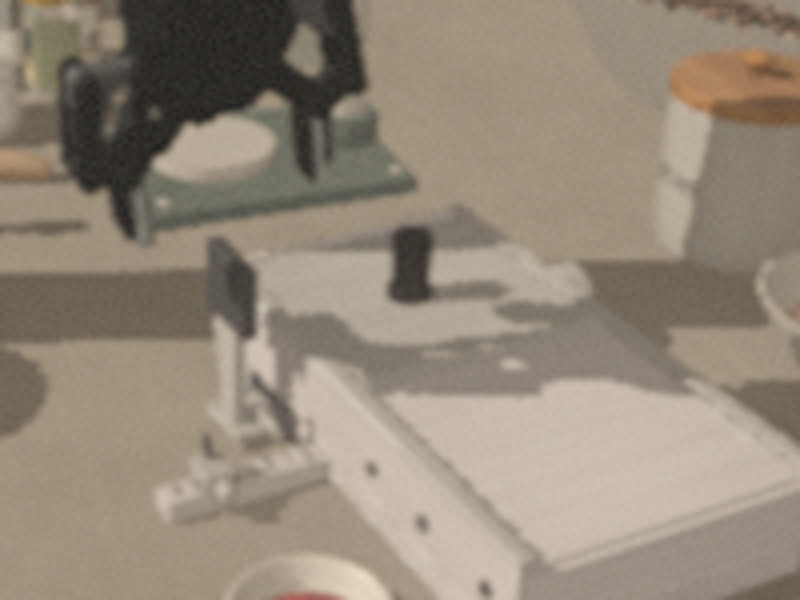

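The fingers straddle the handle, with tips at crop (135,240) and (315,180) and the handle at (230,285). I lower the tool and grip.

```bash
python3 -m creep '1 -0.02 -0.016 0.1 0;1 -0.036 -0.033 0.2 0;1 -0.05 -0.045 0.28 0;1 -0.05 -0.045 0.28 0' && python3 -m creep '0.5 0 0 0 0;0.2 0 0 0 0;0 0 0 0 0;0 0 0 0 0;0 0 0 0 0;0 0 0 0 0;0 0 0 0 0'; python3 - <<'E'
from pose import *
o=telemetry.get_obs();print(w2b(o["eef_pos"]),o["ft_torque"])
a=save("side","s6")
for t in("damper","damper_pointer","rider_pointer","cover_knob"):print(t,[(w2b(d["at"]),d["at"][2],d["conf"]) for d in spot_point(t,"side")[:1]])
cv2.imwrite("pics/c6.png",np.clip(cv2.resize(a[150:270,220:380],(800,600),interpolation=2)[:,:,::-1]*1.3,0,255).astype(np.uint8))
E
```

```text
clock: 16.98
eef_pos: [0.507, -0.164, 0.0769]
tool_rot: [0.651, 0.749, 0.123, -0.013]
ft_force: [-0.8, 0.2, 0.6]
grip_width: 0.0855
grasp_force: 0.0
clock: 17.85
eef_pos: [0.5085, -0.1646, 0.0788]
tool_rot: [0.651, 0.749, 0.124, -0.011]
ft_force: [3.5, 0.6, 4.8]
grip_width: 0.0125
grasp_force: 58.4
[-0.1016  0.0727] [-0.0085  0.8129  0.1386]
damper [(array([-0.1046,  0.0727]), 0.0671, 0.64)]
damper_pointer [(array([-0.0913,  0.032 ]), 0.0382, 0.69)]
rider_pointer []
cover_knob [(array([-0.0011,  0.0708]), 0.0534, 0.68)]
```

View pics/c6.png

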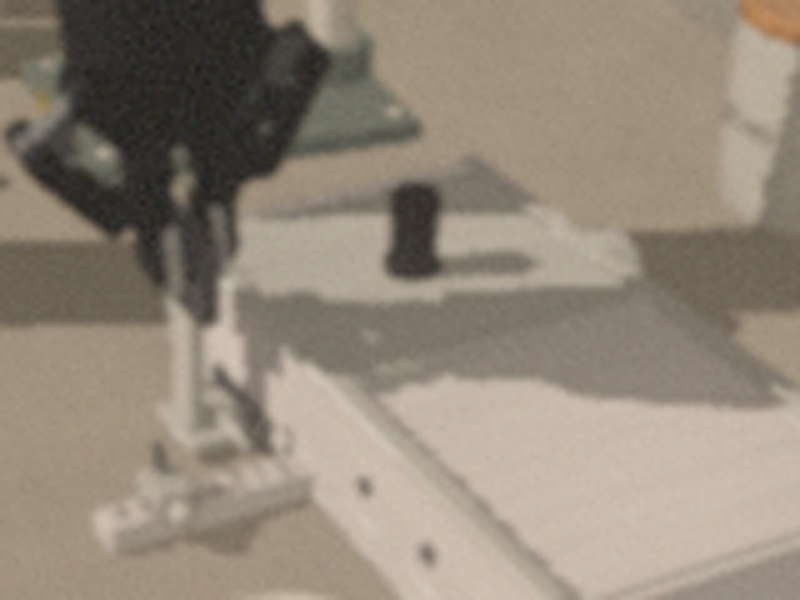

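```bash
python3 -c "
from pose import *
Rt=R.from_quat(telemetry.get_obs()['tool_rot']).as_matrix()
print(Rt.T@np.array([-np.cos(X[2]),-np.sin(X[2]),0])*.040/.15)"
```

```text
[ 0.0084 -0.2627 -0.0448]
```

```bash
python3 -m creep '0 0.001 -0.04 -0.007 0;0 0.003 -0.09 -0.015 0;0 0.005 -0.14 -0.024 0;0 0.006 -0.19 -0.032 0;0 0.008 -0.235 -0.04 0;0 0.008 -0.262 -0.045 0;0 0.008 -0.262 -0.045 0;0 0.008 -0.262 -0.045 0'
python3 - <<'E'
from pose import *
o=telemetry.get_obs();print(w2b(o["eef_pos"]))
a=save("side","s7");b=save("top","t7")
D={}
for k in range(4):
  if k:camera("side");camera("top")
  for t in("damper","damper_pointer","rider_pointer","cover_knob","dye_dish","stamp_a"):
    for c in("side","top"):
      for d in spot_point(t,c)[:1]:
        if d["conf"]>.35:D.setdefault((t,c),[]).append([*w2b(d["at"]),d["at"][2],d["conf"]])
for k,v in D.items():print(k,len(v),np.median(v,0))
cv2.imwrite("pics/c7.png",np.clip(np.hstack([cv2.resize(a[205:265,225:285],(400,400),interpolation=2),cv2.resize(b[170:230,270:330],(400,400),interpolation=2)])[:,:,::-1]*1.3,0,255).astype(np.uint8))
E
```

```text
clock: 19.1
eef_pos: [0.4693, -0.17, 0.0788]
tool_rot: [0.651, 0.749, 0.124, -0.011]
ft_force: [5.9, 0.4, 3.8]
grip_width: 0.0121
grasp_force: 59.3
[-0.1412  0.0722]
('damper', 'side') 4 [-0.1425  0.072   0.0683  0.84  ]
('damper', 'top') 4 [-0.1455  0.0701  0.0663  0.585 ]
('damper_pointer', 'side') 4 [-0.1298  0.0349  0.0383  0.655 ]
('rider_pointer', 'side') 4 [-0.139   0.0261  0.0368  0.57  ]
('cover_knob', 'side') 4 [0.0015 0.0718 0.0531 0.83  ]
('cover_knob', 'top') 4 [0.0022 0.071  0.0596 0.775 ]
('dye_dish', 'side') 4 [-0.144  -0.0969  0.0026  0.63  ]
('stamp_a', 'side') 4 [-0.1844  0.3594 -0.0004  0.63  ]
('stamp_a', 'top') 4 [-0.1786  0.3601  0.0031  0.675 ]
('damper_pointer', 'top') 1 [-0.1779  0.3604  0.0049  0.65  ]
```

View pics/c7.png

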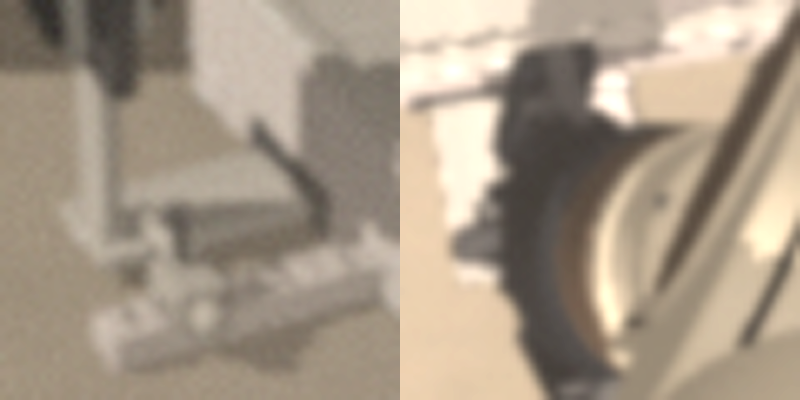

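```bash
python3 - <<'E'
from pose import *
P=lambda x,y,z:np.round(proj([*b2w([x,y]),z],"side"),1)
print("home dp",P(-.095,.036,.035),P(-.095,.036,.02))
for x in(-.125,-.13,-.135,-.14,-.145):print(x,"dp",P(x,.036,.035),"rp",P(x,.026,.035),P(x,.026,.02))
g=lambda n:cv2.imread(f"pics/{n}.png",0).astype(int)
for n in("s3","s6","s7"):
    print(n,"cols 242..276");G=g(n)
    for v in range(226,250):print(v,*G[v,242:277])
E
```

```text
home dp [269.4 230.7] [269.4 237. ]
-0.125 dp [255.8 234.3] rp [257.9 237. ] [258.  243.3]
-0.13 dp [253.5 234.9] rp [255.6 237.6] [255.6 244. ]
-0.135 dp [251.1 235.6] rp [253.2 238.2] [253.3 244.6]
-0.14 dp [248.8 236.2] rp [250.9 238.8] [251.  245.2]
-0.145 dp [246.4 236.8] rp [248.5 239.5] [248.6 245.9]
s3 cols 242..276
226 111 111 115 113 113 115 115 114 112 111 113 112 119 128 135 134 124 108 104 109 102 84 75 78 98 118 119 106 96 98 110 125 141 142 140
227 112 113 111 113 114 114 115 112 114 117 111 113 120 128 134 134 124 108 102 106 108 102 90 80 81 95 101 97 96 100 115 133 144 145 144
228 112 112 111 111 112 115 114 115 113 113 112 112 120 128 136 133 124 108 105 114 121 120 112 95 82 74 78 87 92 101 112 130 143 145 147
229 112 113 112 117 113 112 112 114 114 114 117 118 123 129 134 134 123 107 107 116 124 126 122 112 92 77 63 72 85 96 111 127 143 145 145
230 114 112 113 115 114 114 114 114 116 121 121 125 128 131 137 135 124 105 106 113 120 119 117 114 103 86 68 68 74 91 114 135 143 146 144
231 114 114 116 114 115 114 113 113 114 120 127 127 129 129 135 135 124 106 100 101
[... 8324 characters left out ...]
9
245 102 91 86 85 91 113 131 131 126 121 116 115 118 118 111 99 92 99 105 110 105 109 112 111 109 117 130 141 140 138 134 136 139 138 133
246 104 93 84 81 94 114 130 133 131 128 123 126 125 125 122 114 105 102 110 112 106 109 118 123 124 123 125 135 140 140 133 133 133 129 122
247 107 95 90 87 96 114 130 135 135 130 128 125 127 127 123 120 111 104 107 107 100 101 109 117 121 123 124 127 132 131 126 124 120 117 114
248 108 105 107 105 109 123 129 134 133 132 127 122 120 120 115 112 104 96 100 100 97 98 100 108 117 126 124 119 119 119 114 113 112 114 113
249 114 113 118 121 123 124 128 125 132 128 121 112 115 115 111 104 93 91 97 102 101 102 109 114 116 116 117 114 114 112 112 112 112 114 113
```

Working from pixels, in the side view both tips now sit at column 251.3. The damper tip is at row 235.3 and the rider tip at row 238. Level would put the damper tip about 2.1 px to the left, so it needs roughly 4.5 mm more.

```bash
python3 -m creep '0 0 -0.015 -0.003 0;0 0.001 -0.03 -0.005 0;0 0.001 -0.03 -0.005 0;0 0.001 -0.03 -0.005 0'
python3 - <<'E'
from pose import *
o=telemetry.get_obs();print(w2b(o["eef_pos"]))
a=save("side","s8");G=cv2.cvtColor(a,cv2.COLOR_RGB2GRAY)
for v in range(232,245):print(v,*G[v,242:260])
for k in range(3):
    print([[(w2b(d["at"]),d["conf"]) for d in spot_point(t,"side")[:1]] for t in("damper","damper_pointer","rider_pointer","cover_knob")]);camera("side")
E
```

```text
clock: 22.4
eef_pos: [0.465, -0.1706, 0.0788]
tool_rot: [0.651, 0.749, 0.124, -0.01]
ft_force: [6.6, -0.0, 3.7]
grip_width: 0.0123
grasp_force: 59.5
[-0.1455  0.0722]
232 119 120 121 125 126 128 127 131 130 129 131 130 133 131 130 131 133 131
233 129 131 131 127 131 132 131 132 131 131 131 132 130 132 131 132 134 133
234 129 129 129 131 132 130 129 130 130 134 133 133 132 130 131 132 132 128
235 125 126 123 121 123 123 122 118 124 127 127 126 125 121 120 121 119 122
236 111 115 116 117 109 105 95 93 98 106 107 108 106 101 100 102 101 100
237 100 104 118 123 114 95 83 74 79 84 91 92 92 90 93 92 93 89
238 92 100 119 128 116 98 80 69 69 77 83 89 93 89 92 93 92 95
239 92 97 117 131 125 110 88 69 69 74 82 87 91 94 94 99 97 98
240 89 98 120 138 135 124 101 76 68 71 79 87 97 96 97 97 96 95
241 100 110 119 133 136 134 114 83 71 71 75 88 95 98 95 89 89 91
242 121 121 122 121 127 131 122 95 80 75 78 92 95 91 84 85 83 81
243 124 117 111 108 112 123 123 114 98 89 82 84 89 87 85 83 82 82
244 107 105 97 94 99 116 127 125 118 109 98 97 100 97 94 86 86 88
[[(array([-0.1481,  0.0718]), 0.95)], [(array([-0.1377,  0.032 ]), 0.55)], [(array([-0.1399,  0.0289]), 0.51)], []]
[[(array([-0.1493,  0.0682]), 0.59)], [(array([-0.1342,  0.0333]), 0.98)], [(array([-0.1407,  0.0262]), 0.41)], [(array([0.0007, 0.0701]), 0.7)]]
[[(array([-0.1468,  0.0724]), 0.79)], [(array([-0.138 ,  0.0334]), 0.62)], [(array([-0.1379,  0.0283]), 0.59)], [(array([-0.0002,  0.0721]), 0.77)]]
```

```bash
python3 -m creep '0 0 0 0 0;0 0 0 0 0' && python3 -c "
from workcell import ticket
print(ticket.job_done())"
```

```text
clock: 23.45
eef_pos: [0.465, -0.1706, 0.0788]
tool_rot: [0.651, 0.749, 0.124, -0.01]
ft_force: [6.7, 0.4, 3.1]
grip_width: 0.0118
grasp_force: 59.5
the job is handed in; nothing more can be done
None
```

I shut the cover first, then drew the damper about 44 mm until its pointer looked level with the rider's (within about 2 mm in the side camera), and handed in at 23.5 s still gripping the handle at about 59 N; the hand-in call returned no verdict.

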